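# Snap the storage box lid shut

### The arm

A 6-joint arm with a two-finger parallel gripper is mounted at the origin on the work surface. World frame = base frame: x ahead of the robot, y to its left, z up, the work surface at z = 0. Lengths are in m, angles in rad, forces in N, time in s.
With the tool pointing down it reaches from about 0.375 to 0.9 m from the base axis. Payload 3.1 kg.
Tool frame: the origin (TCP) lies between the finger pads; the fingertips stand 19 mm ahead of it and the grasp point (between the pads) is the TCP; z points along the fingers, y is the direction in which the jaws open and shut (so a half turn about z gives the same grasp; the last joint's range is limited). The gripper opens to 85 mm and grips with 20 to 120 N. Pads are 22 mm wide; open, the fingers measure 114 mm over their backs; the gripper's body (76 mm by 85 mm) begins 54 mm behind the grasp point. The pads swing forward as they close: fully open they stand 13 mm farther back than shut.
Start: joints at [0.945, 0.527, 1.433, -0, 1.181, -0.178], TCP at [0.271, 0.563, 0.25] pointing down, gripper open.
Joint ranges: [-3.08, 3.08], [-0.75, 2.2], [0.22, 2.44], [-1.43, 4.57], [0, 2.65], [-2.85, 2.85]. Speed limits (rad/s): [2.79, 2.79, 3.14, 3.14, 3.14, 3.14].

### API

Orientations are given as a unit quaternion [x, y, z, w].
In Python, from station import manip, optics, job gives the robot as it stands.
- The arm moves only by the shell command python3 -m inch 'ROWS' [OPENING] [FORCE]. ROWS is JSON, one flat list of numbers, 4 for each row, row after row: the shift along the world's x, y, z in cm, then the turn about the world's z in rad. A call has 1 to 20 rows; each row shifts and turns the commanded pose from where the row before left it; what a row does not reach is not made up. A row lasts 1/8 s, in which the tool goes at most 62.5 mm and 10.7 degrees, less where a joint would pass 70% of its speed; a pose out of reach is approached as far as the arm can. A call with a gripper value outside its range is refused whole. OPENING is the opening in per cent of the stroke, from 0 (shut) to 100 (fully open), set as the call begins (- or left out, the last holds). The fingers move at their own pace and stop on an object; FORCE is the grip in N (left out, the last holds). Time passes only in rows, so rows that do not move let the fingers close. It gives the time, the measured TCP pose, the force and the opening at its end, in the units of the state.
- manip.sense(): the state, without advancing time (a new reading comes with each control period).
- optics.snapshot(name): name is "scene" or "top"; returns (picture, depth): 400x640x3 uint8, red, green, blue; 400x640 float32, m along the optical axis (not along the pixel's ray), 0 where there is no reading.
- optics.camera_model(name): a dict with "mtx" (3x3 intrinsics, pixels), "camera_from_world" (4x4, takes a point from world to camera coordinates). Camera axes: x right, y up, looking along -z (the intrinsics and any distortion apply to the point x, -y, -z); pixel columns grow to the right and rows downward; lengths in m; the calibration is good to about 2 mm. A picture is of the moment at which its call begins. camera_model takes no time and is no camera call.
- job.sign_off(): hands the job in, once; it reports no verdict.
The state is a dict: "t": time; "q": joint angles; "qd": joint speeds; "tau": joint torques, N m; "tcp_pos": TCP position; "tool_rot": TCP orientation; "force": force on the tool from outside, world axes, zero at the start; "ft_torque": the same for the moment, N m; "finger_gap": opening from 0.0 (shut) to 1.0 (fully open).
Only numpy, scipy, OpenCV 4.12 (cv2) and the standard library are available. Lean on these libraries where they do the work, as an engineer would, in place of code of your own. Each camera call takes 0.05 s, during which the arm holds its last target.

### The job

The lid lies on the clear storage box, but some of the clip sections around its rim still stand up. Press down on each raised section with the fingertips until every section of the rim has clicked fully shut. Only press: leave the box standing where it is, lift nothing, and do not disturb the bottle, jar and carton around it.

Things in the scene. Friction and masses are not known exactly. Their poses are not given: they have to be found in the camera images.
- box: Loose clear box, about 0.9 kg, on the counter: 162 mm (its x) by 212 mm (its y), lid top 79 mm above the underside. Origin: centre of the underside, z up. Grey lid in place: its 102 x 152 mm middle panel and four 30 mm corners are fixed; between the corners the rim is six clips, two on each long side (box -x and +x), one on each short side (box -y and +y).
- near_left (a joint): Rim clip, long side at box -x, its +y half: flap 30 x 72 mm hinged on its inner edge, 10 mm skirt on its outer edge. Angle 0 = shut, flush with the lid; 0.45 = raised (outer edge 13 mm up). It may start raised or shut. Pressed on its pad it resists up to about 8 N, snaps shut by itself below about 0.15 rad and stays shut; released earlier it springs up.
- near_left_pad (a point): Centre of the top of that clip's thumb pad, a strip 12 mm wide, 36 mm long (along the edge), 2 mm proud of the flap, 21 mm out from the hinge, 9 mm in from the lid's edge; it moves with the clip. Shut, it lies at (-72, 39, 81) mm in the box frame; raised, about 9 mm higher.
- near_right (a joint): Rim clip, long side at box -x, its -y half: flap 30 x 72 mm hinged on its inner edge, 10 mm skirt on its outer edge. Angle 0 = shut, flush with the lid; 0.45 = raised (outer edge 13 mm up). It may start raised or shut. Pressed on its pad it resists up to about 8 N, snaps shut by itself below about 0.15 rad and stays shut; released earlier it springs up.
- near_right_pad (a point): Centre of the top of that clip's thumb pad, a strip 12 mm wide, 36 mm long (along the edge), 2 mm proud of the flap, 21 mm out from the hinge, 9 mm in from the lid's edge; it moves with the clip. Shut, it lies at (-72, -39, 81) mm in the box frame; raised, about 9 mm higher.
- far_left (a joint): Rim clip, long side at box +x, its +y half: flap 30 x 72 mm hinged on its inner edge, 10 mm skirt on its outer edge. Angle 0 = shut, flush with the lid; 0.45 = raised (outer edge 13 mm up). It may start raised or shut. Pressed on its pad it resists up to about 8 N, snaps shut by itself below about 0.15 rad and stays shut; released earlier it springs up.
- far_left_pad (a point): Centre of the top of that clip's thumb pad, a strip 12 mm wide, 36 mm long (along the edge), 2 mm proud of the flap, 21 mm out from the hinge, 9 mm in from the lid's edge; it moves with the clip. Shut, it lies at (72, 39, 81) mm in the box frame; raised, about 9 mm higher.
- far_right (a joint): Rim clip, long side at box +x, its -y half: flap 30 x 72 mm hinged on its inner edge, 10 mm skirt on its outer edge. Angle 0 = shut, flush with the lid; 0.45 = raised (outer edge 13 mm up). It may start raised or shut. Pressed on its pad it resists up to about 8 N, snaps shut by itself below about 0.15 rad and stays shut; released earlier it springs up.
- far_right_pad (a point): Centre of the top of that clip's thumb pad, a strip 12 mm wide, 36 mm long (along the edge), 2 mm proud of the flap, 21 mm out from the hinge, 9 mm in from the lid's edge; it moves with the clip. Shut, it lies at (72, -39, 81) mm in the box frame; raised, about 9 mm higher.
- end_left (a joint): Rim clip, short side at box +y, whole length: flap 30 x 100 mm hinged on its inner edge, 10 mm skirt on its outer edge. Angle 0 = shut, flush with the lid; 0.45 = raised (outer edge 13 mm up). It may start raised or shut. Pressed on its pad it resists up to about 8 N, snaps shut by itself below about 0.15 rad and stays shut; released earlier it springs up.
- end_left_pad (a point): Centre of the top of that clip's thumb pad, a strip 12 mm wide, 36 mm long (along the edge), 2 mm proud of the flap, 21 mm out from the hinge, 9 mm in from the lid's edge; it moves with the clip. Shut, it lies at (0, 97, 81) mm in the box frame; raised, about 9 mm higher.
- end_right (a joint): Rim clip, short side at box -y, whole length: flap 30 x 100 mm hinged on its inner edge, 10 mm skirt on its outer edge. Angle 0 = shut, flush with the lid; 0.45 = raised (outer edge 13 mm up). It may start raised or shut. Pressed on its pad it resists up to about 8 N, snaps shut by itself below about 0.15 rad and stays shut; released earlier it springs up.
- end_right_pad (a point): Centre of the top of that clip's thumb pad, a strip 12 mm wide, 36 mm long (along the edge), 2 mm proud of the flap, 21 mm out from the hinge, 9 mm in from the lid's edge; it moves with the clip. Shut, it lies at (0, -97, 81) mm in the box frame; raised, about 9 mm higher.
- bottle: Bystander: upright white bottle, 54 mm across, 125 mm high, standing on the counter about 0.2 m from the box's centre. Origin: centre of the underside.
- jar: Bystander: upright grey jar with a white lid, 60 mm across, 70 mm high, standing on the counter about 0.2 m from the box's centre. Origin: centre of the underside.
- carton: Bystander: upright cardboard carton, 55 x 55 mm, 90 mm high, standing on the counter about 0.2 m from the box's centre. Origin: centre of the underside.

How it is judged:
By the outcome, as a careful person would: the job done as asked, in the order asked, and still so for the second after the job is handed in, with the robot touching nothing.
It also fails if it takes over 54 s, if anything falls off the work surface, if the arm or the gripper's body presses on something with over 40 N, if the wrist force passes 120 N, or if a joint passes its speed limit or range.

## Working session

There is one attempt and no reset: what is moved stays moved. The work goes in short steps, Python scripts to look and compute and a shell command to move; the robot and the scene stay as the last step left them, time stands still between calls to the robot, and variables do not carry over. Pictures are saved under pics/ and viewed, and the job is handed in when it is done.

```bash
ls; mkdir -p pics; python3 - <<'E'
from station import manip, optics, job
import cv2, numpy as np
s=manip.sense(); print({k:np.round(v,3).tolist() for k,v in s.items()})
for n in ("scene","top"):
    p,d=optics.snapshot(n); cv2.imwrite(f"pics/{n}0.png",p[:,:,::-1]); np.save(f"pics/{n}0d.npy",d); np.save(f"pics/{n}0.npy",p)
    c=optics.camera_model(n); print(n,c, (d>0).mean())
E
```

```text
pics
{'t': 0.0, 'q': [0.944, 0.528, 1.434, 0.0, 1.181, -0.179], 'qd': [-0.001, -0.0, 0.0, -0.0, 0.0, 0.001], 'tau': [0.001, -44.236, -17.802, -0.0, 0.008, 0.0], 'tcp_pos': [0.27, 0.563, 0.249], 'tool_rot': [0.222, 0.975, -0.001, -0.0], 'force': [0.718, 0.06, -0.88], 'ft_torque': [0.005, -0.028, -0.05], 'finger_gap': 1.001}
scene {'mtx': array([[371.32310325,   0.        , 312.32286524],
       [  0.        , 371.32310325, 200.76614337],
       [  0.        ,   0.        ,   1.        ]]), 'camera_from_world': array([[-0.88826819,  0.45932126, -0.00189533,  0.51670386],
       [-0.26188514, -0.50305357,  0.82362205,  0.11523302],
       [ 0.37735367,  0.73209363,  0.5671359 , -1.10365892],
       [ 0.        ,  0.        ,  0.        ,  1.        ]])} 0.99616015625
top {'mtx': array([[367.63301577,   0.        , 321.95214006],
       [  0.        , 367.63301577, 200.4124527 ],
       [  0.        ,   0.        ,   1.        ]]), 'camera_from_world': array([[-0.01820585, -0.99978754,  0.00966586,  0.06818697],
       [ 0.99789379, -0.01756765,  0.06244493, -0.6100027 ],
       [-0.06226186,  0.01078237,  0.9980016 , -0.8498092 ],
       [ 0.        ,  0.        ,  0.        ,  1.        ]])} 0.99571484375
```

View pics/scene0.png

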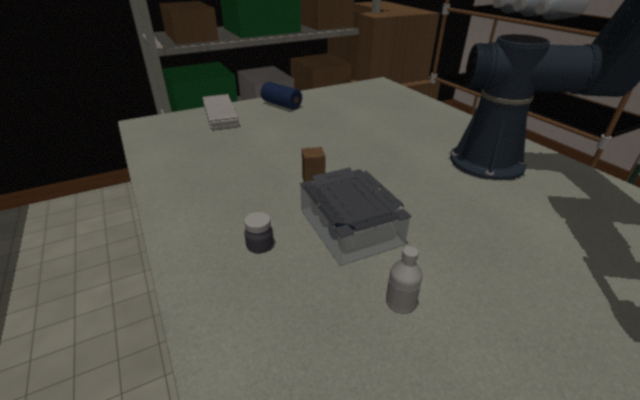

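View pics/top0.png

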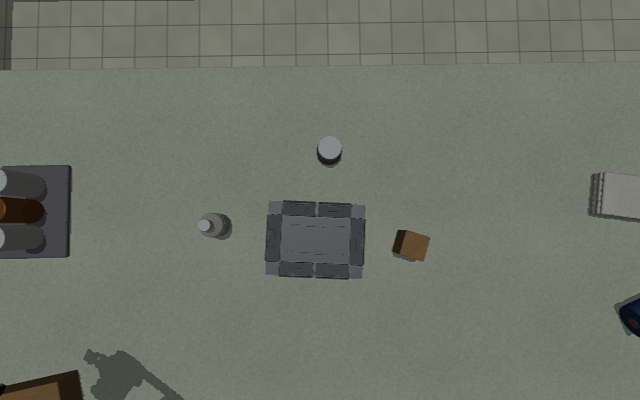

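The scene view shows the lidded box at about (355,205), with the carton behind it, the jar to its left and the bottle in front. In the top view (up = +x, left = +y) the lid spans about (266–366, 201–278), with the bottle at (211,225), the jar at (329,150) and the carton at (411,245). Next I measure the lid and clip heights from the depth image.

```bash
cat > h.py <<'E'
from station import manip, optics, job
import cv2, numpy as np
def world(name,d):
    c=optics.camera_model(name); K=c["mtx"]; T=np.linalg.inv(c["camera_from_world"])
    v,u=np.mgrid[0:d.shape[0],0:d.shape[1]]
    X=np.stack([(u-K[0,2])/K[0,0]*d,-(v-K[1,2])/K[1,1]*d,-d],-1)
    return X@T[:3,:3].T+T[:3,3]
def px(name,P):
    c=optics.camera_model(name); K=c["mtx"]; T=c["camera_from_world"]
    q=np.atleast_2d(P)@T[:3,:3].T+T[:3,3]
    return np.stack([K[0,0]*q[:,0]/-q[:,2]+K[0,2], K[1,1]*-q[:,1]/-q[:,2]+K[1,2]],-1)
E
python3 - <<'E'
from h import *
d=np.load("pics/top0d.npy"); p=np.load("pics/top0.npy"); W=world("top",d)
print("table z",np.median(W[300:350,300:500,2]))
# lid mask
z=W[...,2]; m=((z>0.06)&(z<0.11)).astype(np.uint8); m[:190]=0;m[290:]=0;m[:,:255]=0;m[:,375:]=0
cn=max(cv2.findContours(m,cv2.RETR_EXTERNAL,cv2.CHAIN_APPROX_NONE)[0],key=cv2.contourArea)
pts=W[cn[:,0,1],cn[:,0,0],:2].astype(np.float32)
r=cv2.minAreaRect(pts*1000); print("rect mm",r, "px", cv2.boundingRect(cn))
# inner panel: z~.079
pan=W[222:258,285:348]; print("panel z",np.median(pan[...,2]), np.percentile(pan[...,2],[5,95]))
# colour contour
g=cv2.cvtColor(p,cv2.COLOR_RGB2GRAY)
np.set_printoptions(linewidth=220)
print((z[196:284:3,258:376:5]*1000).round().astype(int))
for n,(a,b,c,e) in dict(bottle=(205,245,195,235),jar=(130,170,310,350),carton=(225,265,388,434)).items():
    s=W[a:b,c:e].reshape(-1,3); t=s[s[:,2]>s[:,2].max()-.012]; print(n,t.mean(0).round(3),t.min(0).round(3),t.max(0).round(3))
crop=p[190:290,250:380]; cv2.imwrite("pics/top0z.png",cv2.resize(crop[:,:,::-1],None,fx=6,fy=6,interpolation=cv2.INTER_CUBIC))
E
```

```text
table z -0.0004147335813179942
rect mm ((522.697998046875, 75.49191284179688), (215.7683563232422, 165.6954803466797), 86.2466049194336) px (264, 200, 101, 80)
panel z 0.07851064141828756 [0.07619687 0.08086732]
[[ -1   0  -2  -5  -4   1  -3   1   0  -1   2   1   0   1   1  -2   0   0  -1  -1   0   0  -2  -1]
 [ -2  -2   0   1  -2  -1   0   0   2  -1   0  -1  -2   0  -3  -5  -1   1  -1  -2   1  -1   1  -4]
 [ -1  -1  -1  77  78  93  90  90  88  86  87  85  84  85  83   2  -2   0   0  -3  -3   0  -1   1]
 [  0  -1  -4  78  76  90  88  89  90  92  92  91  91  91  91  91  92  92  91  77  77  79   0  -1]
 [ -2   0  77  77  76  83  87  89  88  88  87  89  87  86  91  88  89  87  87  79  79  80  -4  -1]
 [  0   3  79  77  80  82  85  83  81  82  80  86  84  84  85  87  87  86  86  81  79  80  -2   1]
 [ -1  -2  -5  18  42  82  81  79  81  79  82  81  80  81  82  81  83  82  81  80  77  80   0  -2]
 [ -1  -3  92  86  80  79  78  77  80  76  78  82  77  80  77  78  33  79  79  77  78  80   0   1]
 [ -1   0  92  87  85  77  77  78  80  77  78  76  77  79  78  75  78  79  79  84  84  90   0   
[... 1580 characters left out ...]
3   1]
 [  0  -1  78  80  50  87  88  91  89  91  85  78  85  87  90  90  87  84   2  80  80  -1  -2   0]
 [ -1   1  77  77  89  90  92  90  92  89  91  77  89 886  90  89  90  89  48  78  82   1   0   1]
 [ -2  -2   0   2  -1  -1  -2  -2  81  82  84   2  90  87  91  88  89  89  79  75  76   1   1  -1]
 [ -1  -1  -1   0   1   1   0   0  -1   2  -2   0   1   1  -3   0  -1  -4  -1  -2   3   1   0   0]
 [  1  -1  -3  -2   0  -1   0  -2   0  -2  -2   0  -2  -2  -1  -1  -3  -2  -1  -2  -1  -1  -2  -2]]
bottle [0.557 0.067 0.886] [0.557 0.067 0.886] [0.557 0.067 0.886]
jar [0.557 0.067 0.886] [0.557 0.067 0.886] [0.557 0.067 0.886]
carton [0.557 0.067 0.886] [0.557 0.067 0.886] [0.557 0.067 0.886]
```

View pics/top0z.png

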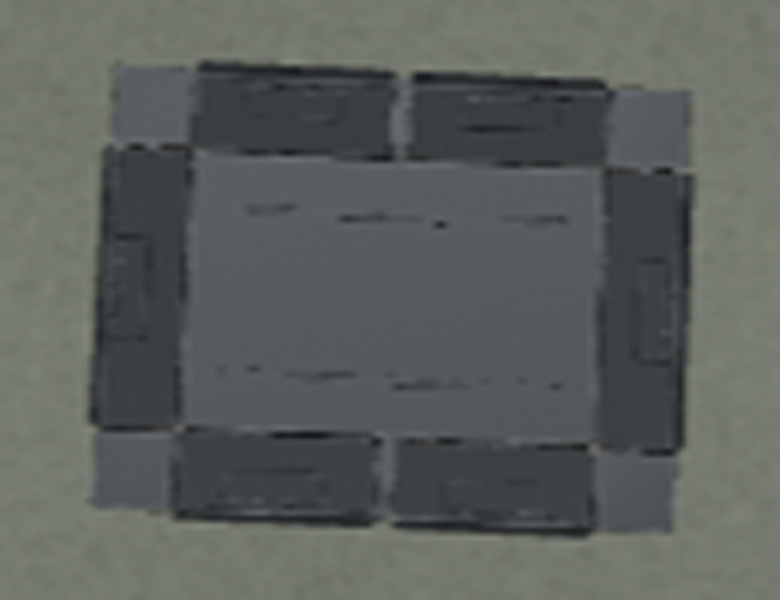

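All six clips read as raised: their outer edges are at 88–93 mm, against 79 mm for the panel and corners. Next I fix the box pose from the fixed corners, using rays onto z = 0.079, and work out the pad targets and bystander positions.

```bash
cat >> h.py <<'E'
def ray(name,uv,z):
    c=optics.camera_model(name); K=c["mtx"]; T=np.linalg.inv(c["camera_from_world"])
    uv=np.atleast_2d(uv).astype(float)
    dr=np.stack([(uv[:,0]-K[0,2])/K[0,0],-(uv[:,1]-K[1,2])/K[1,1],-np.ones(len(uv))],-1)@T[:3,:3].T
    return T[:3,3]+dr*((z-T[2,3])/dr[:,2])[:,None]
E
python3 - <<'E'
from h import *
d=np.load("pics/top0d.npy"); W=world("top",d); z=W[...,2]
c=np.array([(112,65),(690,90),(673,533),(92,508)]); c=(c+.5)/6-.5+[250,190]
C=ray("top",c,.079)[:,:2]; print("corners",C.round(4))   # TL(+x+y) TR(+x-y) BR BL
print("long",np.linalg.norm(C[0]-C[1]),np.linalg.norm(C[3]-C[2]),"short",np.linalg.norm(C[0]-C[3]),np.linalg.norm(C[1]-C[2]))
ctr=C.mean(0); v=(C[0]-C[1])+(C[3]-C[2]); yaw=np.arctan2(-v[0],v[1]); u=(C[0]-C[3])+(C[1]-C[2]); print("ctr",ctr,"yaw",yaw,np.arctan2(u[1],u[0]))
# panel points from depth
R=np.array([[np.cos(yaw),-np.sin(yaw)],[np.sin(yaw),np.cos(yaw)]])
for n,p in dict(nl=(-72,39),nr=(-72,-39),fl=(72,39),fr=(72,-39),el=(0,97),er=(0,-97)).items():
    P=ctr+R@(np.array(p)/1000); L=(W[...,:2]-P)
    # local median height round raised pad
    m=np.hypot(L[...,0],L[...,1])<.006; print(n,P.round(4),"r",np.hypot(*P).round(3),"pad z",np.median(z[m]).round(4),"px",px("top",[*P,.088]).round(1))
W2=W[(z>.03)&(z<.2)]
for n,g in dict(bottle=(.55,.30),jar=(.73,.04),carton=(.52,-.14)).items():
    s=W2[np.hypot(W2[:,0]-g[0],W2[:,1]-g[1])<.08]; s=s[(np.hypot(*(s[:,:2]-ctr).T)>.14)]
    if len(s): print(n,s.mean(0).round(3),s.min(0).round(3),s.max(0).round(3))
s=manip.sense(); print(s["tcp_pos"])
E
```

```text
corners [[ 0.6094  0.1758]
 [ 0.5965 -0.0357]
 [ 0.4361 -0.0254]
 [ 0.4492  0.1845]]
long 0.21184245484361502 0.21028244504682803 short 0.16047368524591307 0.160715541551751
ctr [0.52282241 0.07478345] yaw -0.06153664956901354 -0.05894161765910702
nl [0.4534 0.1181] r 0.468 pad z 0.0903 px [[295.2 272.3]]
nr [0.4486 0.0403] r 0.45 pad z 0.091 px [[331.5 273.8]]
fl [0.5971 0.1093] r 0.607 pad z 0.0905 px [[298.4 205.3]]
fr [0.5923 0.0314] r 0.593 pad z 0.0909 px [[334.3 206.9]]
el [0.5288 0.1716] r 0.556 pad z 0.0897 px [[270.  237.4]]
er [ 0.5169 -0.022 ] r 0.517 pad z 0.0915 px [[359.7 241.3]]
bottle [0.558 0.294 0.088] [0.532 0.277 0.03 ] [0.585 0.325 0.127]
jar [0.724 0.041 0.064] [0.698 0.011 0.03 ] [0.753 0.069 0.074]
carton [ 0.507 -0.134  0.084] [ 0.472 -0.173  0.031] [ 0.539 -0.105  0.093]
[0.27022708 0.56290208 0.24942238]
```

The box centre is (0.523, 0.075) with yaw −0.06 rad, the sizes match, and the pads sit at about 90 mm, as expected for raised clips. I close the fingers, align with the box and move above end_left.

```bash
python3 -m inch '[2,-3,0,0.13, 2,-3,0,0.13, 2,-3,0,0.128, 2,-3,0,0, 2,-3,0,0, 2,-3,0,0, 2,-3,0,0, 2,-3,0,0, 2,-3,0,0, 2,-3,0,0, 2,-3,0,0, 2,-3,0,0, 1.86,-3.13,0,0, 0,0,-4,0, 0,0,-4,0, 0,0,-3,0, 0,0,0,0, 0,0,0,0]' 0 40
python3 - <<'E'
from h import *
for n in ("top","scene"):
    p,d=optics.snapshot(n); cv2.imwrite(f"pics/{n}1.png",p[:,:,::-1])
s=manip.sense(); print(s['t'],s['tcp_pos'].round(4) if hasattr(s['tcp_pos'],'round') else s['tcp_pos'],s['tool_rot'],s['force'],s['finger_gap'])
E
```

```text
t: 2.35
tcp_pos: [0.5298, 0.1722, 0.141]
tool_rot: [0.03, 1.0, 0.0, 0.001]
force: [0.2, -0.1, -0.2]
finger_gap: -0.001
2.45 [0.5302 0.1723 0.1418] [2.98088290e-02 9.99554441e-01 2.26217188e-04 1.51711121e-03] [-0.36478717 -0.72980456  0.24793238] 0.0008961576879026678
```

View pics/scene1.png

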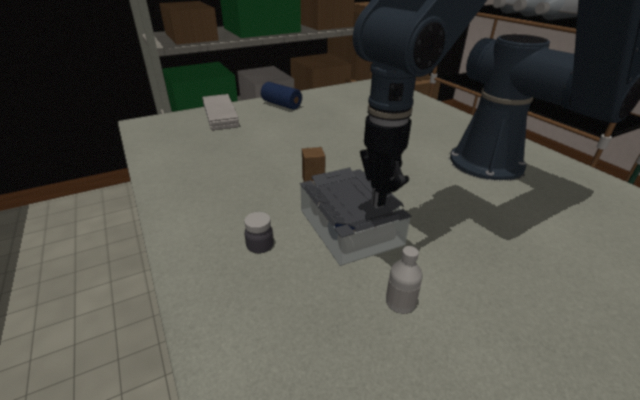

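The shut fingers are above the end_left pad at (380,200), clear of the bottle. I press down in small rows.

```bash
python3 -m inch '[-0.1,0,-1.5,0, 0,0,-1.2,0, 0,0,-0.4,0, 0,0,-0.4,0, 0,0,-0.2,0, 0,0,0,0]'
```

```text
t: 3.2
tcp_pos: [0.5279, 0.1718, 0.1028]
tool_rot: [0.03, 1.0, -0.0, -0.0]
force: [0.3, 0.5, 1.0]
finger_gap: -0.003
```

```bash
python3 -m inch '[0,0,-0.2,0, 0,0,-0.1,0, 0,0,0,0]'; python3 -m inch '[0,0,-0.1,0, 0,0,-0.1,0, 0,0,0,0]'
```

```text
t: 3.58
tcp_pos: [0.5281, 0.172, 0.1002]
tool_rot: [0.03, 1.0, -0.0, -0.0]
force: [0.6, 0.0, -0.7]
finger_gap: -0.0
t: 3.95
tcp_pos: [0.5283, 0.1721, 0.0995]
tool_rot: [0.03, 1.0, -0.0, 0.0]
force: [-1.6, -0.5, 7.8]
finger_gap: 0.001
```

```bash
python3 -m inch '[0,0,-0.1,0, 0,0,0,0]'; python3 -m inch '[0,0,1.5,0, 0,0,1.8,0, 0,-3,0,0, 0,-3,0,0, 0,-3,0,0, 0,0,0,0]'
python3 - <<'E'
from h import *
p,d=optics.snapshot("top"); cv2.imwrite("pics/top2.png",cv2.resize(p[180:300,240:390,::-1],None,fx=5,fy=5,interpolation=cv2.INTER_CUBIC))
p,d=optics.snapshot("scene"); cv2.imwrite("pics/scene2.png",cv2.resize(p[130:280,270:440,::-1],None,fx=4,fy=4,interpolation=cv2.INTER_CUBIC))
E
```

```text
t: 4.2
tcp_pos: [0.5283, 0.1721, 0.0993]
tool_rot: [0.03, 1.0, -0.0, 0.001]
force: [-2.7, -0.3, 12.5]
finger_gap: 0.003
t: 4.95
tcp_pos: [0.5286, 0.0805, 0.1307]
tool_rot: [0.031, 1.0, -0.0, 0.0]
force: [-0.2, -0.0, -0.3]
finger_gap: -0.002
```

View pics/scene2.png

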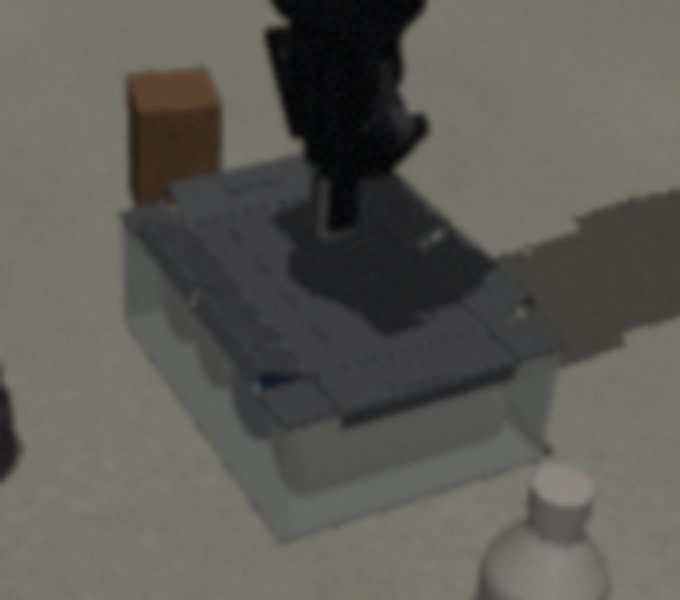

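View pics/top2.png

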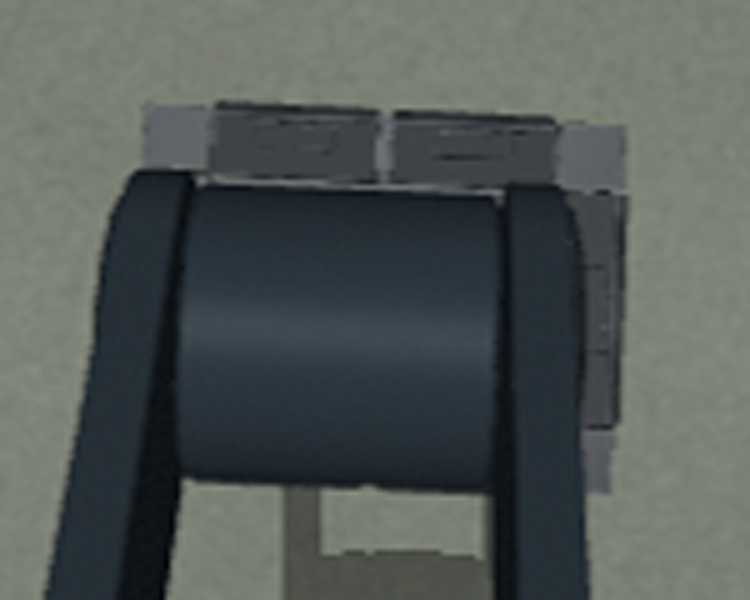

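```bash
cat >> h.py <<'E'
CTR=np.array([.5228,.0748]); YAW=-.06
PADS=dict(nl=(-72,39),nr=(-72,-39),fl=(72,39),fr=(72,-39),el=(0,97),er=(0,-97))
def heights(name,zmax=.12):
    p,d=optics.snapshot(name); W=world(name,d); c,s=np.cos(YAW),np.sin(YAW)
    B=(W[...,:2]-CTR)@np.array([[c,-s],[s,c]])*1000; z=W[...,2]*1000
    for n,(x,y) in PADS.items():
        o=[]
        for r in (5,12,21,28):   # distance out from the hinge
            if abs(x)>50: X,Y=np.sign(x)*(51+r),y; m=(abs(B[...,0]-X)<3)&(abs(B[...,1]-Y)<28)
            else: X,Y=0,np.sign(y)*(76+r); m=(abs(B[...,1]-Y)<3)&(abs(B[...,0]-X)<40)
            m&=(z>60)&(z<zmax*1000); o.append((np.median(z[m]).round(1) if m.sum()>3 else None,int(m.sum())))
        print(name,n,o)
    return p,d
E
python3 -c "
from h import *
heights('scene')"
```

```text
scene nl [(np.float64(83.1), 61), (np.float64(86.9), 74), (np.float64(91.7), 56), (np.float64(91.6), 10)]
scene nr [(np.float64(83.1), 48), (np.float64(86.6), 52), (np.float64(91.7), 39), (np.float64(92.2), 8)]
scene fl [(np.float64(82.6), 33), (np.float64(86.4), 23), (np.float64(91.2), 35), (np.float64(75.2), 147)]
scene fr [(np.float64(82.4), 30), (np.float64(85.7), 20), (np.float64(92.1), 28), (np.float64(85.1), 117)]
scene el [(np.float64(79.8), 68), (np.float64(80.0), 66), (np.float64(80.7), 78), (np.float64(73.6), 279)]
scene er [(np.float64(82.3), 69), (np.float64(86.3), 83), (np.float64(90.7), 70), (np.float64(92.7), 21)]
```

The scene depth shows end_left flat (80–81 mm) and the other five still raised. Next is end_right.

```bash
python3 -m inch '[-0.3,-2.6,0,0, -0.3,-2.6,0,0, -0.3,-2.6,0,0, -0.27,-2.45,0,0, 0,0,0,0, 0,0,-1.5,0, 0,0,-0.6,0, 0,0,-0.4,0, 0,0,-0.4,0, 0,0,-0.3,0, 0,0,-0.1,0, 0,0,0,0, 0,0,0,0]'
```

```text
t: 6.72
tcp_pos: [0.5162, -0.0197, 0.099]
tool_rot: [0.03, 1.0, 0.0, 0.0]
force: [-3.6, 1.7, 17.8]
finger_gap: 0.002
```

```bash
python3 -m inch '[0,0,1.5,0, 0,0,1.8,0, 1.9,1.3,0,0, 1.9,1.3,0,0, 1.9,1.3,0,0, 1.9,1.3,0,0, 0,0,0,0, 0,0,-1.5,0, 0,0,-0.6,0, 0,0,-0.4,0, 0,0,-0.4,0, 0,0,-0.3,0, 0,0,-0.1,0, 0,0,0,0, 0,0,0,0]'
```

```text
t: 8.6
tcp_pos: [0.5917, 0.0312, 0.0991]
tool_rot: [0.03, 1.0, -0.0, -0.001]
force: [-3.2, -0.2, 15.3]
finger_gap: 0.001
```

Next far_left, at (0.597, 0.109).

```bash
python3 -m inch '[0,0,1.5,0, 0,0,1.8,0, 0.25,2.6,0,0, 0.25,2.6,0,0, 0,2.6,0,0, 0,0,0,0, 0,0,-1.5,0, 0,0,-0.6,0, 0,0,-0.4,0, 0,0,-0.4,0, 0,0,-0.3,0, 0,0,-0.1,0, 0,0,0,0, 0,0,0,0]'
```

```text
t: 10.35
tcp_pos: [0.5972, 0.1089, 0.0992]
tool_rot: [0.03, 1.0, -0.0, -0.0]
force: [-2.8, -2.3, 14.5]
finger_gap: -0.001
```

Next near_left, at (0.453, 0.118).

```bash
python3 -m inch '[0,0,1.5,0, 0,0,1.8,0, -2.9,0.2,0,0, -2.9,0.2,0,0, -2.9,0.2,0,0, -2.9,0.2,0,0, -2.8,0.1,0,0, 0,0,0,0, 0,0,-1.5,0, 0,0,-0.6,0, 0,0,-0.4,0, 0,0,-0.4,0, 0,0,-0.3,0, 0,0,-0.1,0, 0,0,0,0, 0,0,0,0]'
```

```text
t: 12.35
tcp_pos: [0.4546, 0.1186, 0.0991]
tool_rot: [0.03, 1.0, 0.0, 0.001]
force: [-3.7, 0.0, 17.3]
finger_gap: 0.003
```

Next near_right, at (0.449, 0.040).

```bash
python3 -m inch '[0,0,1.5,0, 0,0,1.8,0, -0.25,-2.6,0,0, -0.25,-2.6,0,0, -0.05,-2.6,0,0, 0,0,0,0, 0,0,-1.5,0, 0,0,-0.6,0, 0,0,-0.4,0, 0,0,-0.4,0, 0,0,-0.3,0, 0,0,-0.1,0, 0,0,0,0, 0,0,0,0]'
python3 -m inch '[0,0,1.5,0, 0,0,3,0, 0,0,4,0, 0,0,4,0, 0,4,2,0, 0,5,0,0, 0,5,0,0, 0,5,0,0, 0,5,0,0, 0,5,0,0, 0,5,0,0, 0,5,0,0, 0,5,0,0, 0,0,0,0, 0,0,0,0]'
python3 - <<'E'
from h import *
for n in ("top","scene"):
    p,d=heights(n); np.save(f"pics/{n}3d.npy",d); np.save(f"pics/{n}3.npy",p)
    c=p[130:300,190:440] if n=="top" else p[130:320,230:440]
    cv2.imwrite(f"pics/{n}3.png",cv2.resize(c[:,:,::-1],None,fx=3,fy=3,interpolation=cv2.INTER_CUBIC))
print(manip.sense()['t'],manip.sense()['force'])
E
```

```text
t: 14.1
tcp_pos: [0.4484, 0.041, 0.099]
tool_rot: [0.03, 1.0, 0.0, 0.001]
force: [-2.8, 1.4, 18.4]
finger_gap: 0.003
t: 15.98
tcp_pos: [0.4475, 0.4802, 0.2417]
tool_rot: [0.03, 1.0, -0.001, -0.0]
force: [0.3, 0.1, -0.2]
finger_gap: -0.003
top nl [(np.float64(78.7), 69), (np.float64(78.4), 75), (np.float64(79.5), 75), (np.float64(78.0), 67)]
top nr [(np.float64(78.4), 70), (np.float64(78.3), 72), (np.float64(79.5), 70), (np.float64(78.3), 70)]
top fl [(np.float64(78.5), 69), (np.float64(78.5), 72), (np.float64(79.6), 71), (np.float64(78.5), 64)]
top fr [(np.float64(78.5), 69), (np.float64(78.1), 68), (np.float64(79.4), 68), (np.float64(78.4), 59)]
top el [(np.float64(78.6), 99), (np.float64(78.1), 100), (np.float64(79.0), 104), (np.float64(78.4), 99)]
top er [(np.float64(78.4), 96), (np.float64(78.6), 97), (np.float64(79.1), 96), (np.float64(78.0), 75)]
scene nl [(np.float64(79.9), 40), (np.float64(80.0), 50), (np.float64(81.3), 45), (np.float64(79.7), 18)]
scene nr [(np.float64(80.1), 32), (np.float64(80.1), 38), (np.float64(81.3), 31), (np.float64(80.0), 15)]
scene fl [(np.float64(79.9), 47), (np.float64(80.1), 47), (np.float64(81.1), 48), (np.float64(80.1), 81)]
scene fr [(np.float64(80.1), 37), (np.float64(80.1), 38), (np.float64(81.5), 37), (np.float64(79.4), 74)]
scene el [(np.float64(80.1), 72), (np.float64(79.9), 68), (np.float64(80.7), 82), (np.float64(74.1), 287)]
scene er [(np.float64(80.0), 46), (np.float64(80.2), 46), (np.float64(80.6), 43), (np.float64(80.4), 26)]
16.075 [ 0.43336349 -0.03243275  0.01696592]
```

View pics/top3.png

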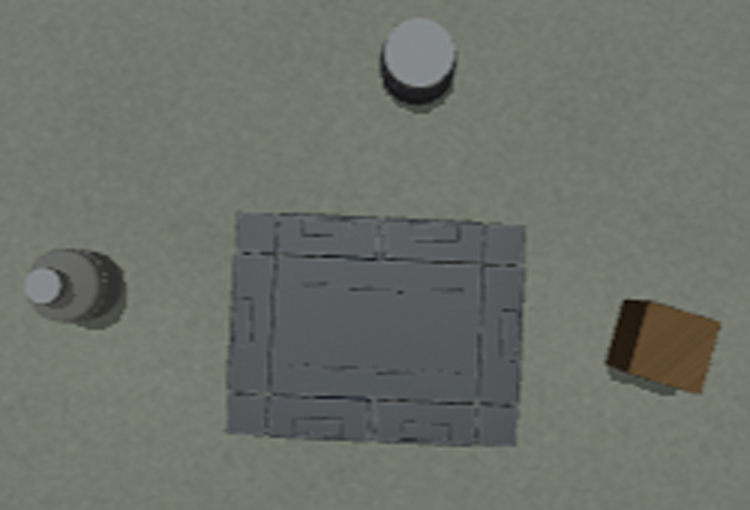

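View pics/scene3.png

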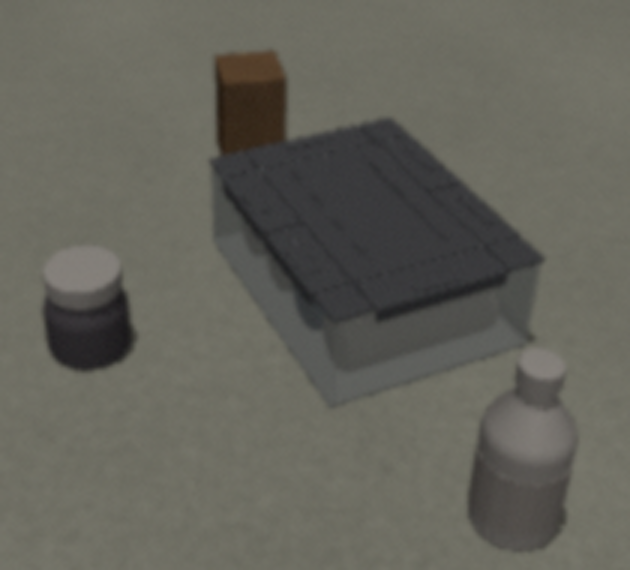

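The top view shows all six sections flush and the same shade as the lid. Its top-left corner is at about pixel (269,201), as before, and the bottle, jar and carton look unmoved. The scene view agrees, so I hand the job in.

```bash
python3 -c "
from station import job
print(job.sign_off())"
```

```text
the job is handed in; nothing more can be done
None
```

All six clips started raised. I pressed each one shut with the closed fingertips, in the order end_left, end_right, far_right, far_left, near_left, near_right. The highest wrist force I read was about 19 N. I then raised the arm clear and handed the job in at about 16 s.

- **Clips:** depth from both cameras shows all six sections flat at lid height. The flaps read 78–80 mm and the pads 79–81 mm, where the pads were about 90 mm at the start. One reading was off: the outer edge of end_left came out at 74 mm in the scene view. I took that as the side face showing rather than the flap, because the top view gives 78 mm at the same place.
- **Box:** one lid corner is within a pixel of its starting position in the top view.
- **Bottle, jar and carton:** I checked them by eye only; they are upright and look unmoved.

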